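# Load the vial holders for an analysis run, in run order

### The job

Load the holders on the bench for an analysis run, strictly in this order and one at a time: first the white-capped vial (the blank) into the white-ringed holder, then the green-capped vial (the standard) into the green-ringed holder, then the black-capped vial (the sample) into the black-ringed holder, and last the small brown bottle (the rinse) into the orange-ringed holder. Each must stand upright on the floor of the recess inside its ring and stay there. Leave the large brown bottle and the clear case with the wide black cap standing where they are.

Things in the scene. Friction and masses are not known exactly. Their poses are not given: they have to be found in the camera images.
- white_vial: Clear glass sample vial, 22 mm diameter, 52 mm tall; straight body from 0 to 44 mm above its underside, white screw cap 20 mm wide above that, fixed on; weighs about 18 g; grasp the body (16 to 44 mm up keeps the fingers clear of the holder). Round about its upright z axis, so yaw is of no account; origin at the centre of its underside. Loose, starts upright on the bench (z = 0).
- green_vial: Clear glass sample vial, 22 mm diameter, 52 mm tall; straight body from 0 to 44 mm above its underside, green screw cap 20 mm wide above that, fixed on; weighs about 18 g; grasp the body (16 to 44 mm up keeps the fingers clear of the holder). Round about its upright z axis, so yaw is of no account; origin at the centre of its underside. Loose, starts upright on the bench (z = 0).
- black_vial: Clear glass sample vial, 22 mm diameter, 52 mm tall; straight body from 0 to 44 mm above its underside, black screw cap 20 mm wide above that, fixed on; weighs about 18 g; grasp the body (16 to 44 mm up keeps the fingers clear of the holder). Round about its upright z axis, so yaw is of no account; origin at the centre of its underside. Loose, starts upright on the bench (z = 0).
- dropper_bottle: Small brown bottle with a black cap and a pale label, 33 mm diameter, 74 mm tall; straight body from 0 to about 50 mm, then a shoulder, cap 24 mm wide from 62 to 74 mm, fixed on; weighs about 40 g; grasp the body. Round about its upright z axis, so yaw is of no account; origin at the centre of its underside. Loose, starts upright on the bench (z = 0).
- white_holder_seat (a point): Holder screwed to the bench (it cannot move), seen from above as a white ring with a grey recess inside and a grey flange with three small screws outside. Flange 76 mm in diameter and 4 mm high; white ring 60 mm outer and 42 mm inner diameter, its top 10 mm above the bench; the recess floor is 5 mm above the bench, the recess 5 mm deep. This point is the centre of the recess floor, 5 mm above the bench; z up.
- green_holder_seat (a point): Holder screwed to the bench (it cannot move), seen from above as a green ring with a grey recess inside and a grey flange with three small screws outside. Flange 76 mm in diameter and 4 mm high; green ring 60 mm outer and 42 mm inner diameter, its top 10 mm above the bench; the recess floor is 5 mm above the bench, the recess 5 mm deep. This point is the centre of the recess floor, 5 mm above the bench; z up.
- black_holder_seat (a point): Holder screwed to the bench (it cannot move), seen from above as a black ring with a grey recess inside and a grey flange with three small screws outside. Flange 76 mm in diameter and 4 mm high; black ring 60 mm outer and 42 mm inner diameter, its top 10 mm above the bench; the recess floor is 5 mm above the bench, the recess 5 mm deep. This point is the centre of the recess floor, 5 mm above the bench; z up.
- orange_holder_seat (a point): Holder screwed to the bench (it cannot move), seen from above as an orange ring with a grey recess inside and a grey flange with three small screws outside. Flange 87 mm in diameter and 4 mm high; orange ring 71 mm outer and 53 mm inner diameter, its top 10 mm above the bench; the recess floor is 5 mm above the bench, the recess 5 mm deep. This point is the centre of the recess floor, 5 mm above the bench; z up.
- solvent_bottle: Bystander: large brown bottle with a white cap, 48 mm diameter, 105 mm tall; not part of the run. Round about its upright z axis, so yaw is of no account; origin at the centre of its underside. Loose, starts upright on the bench (z = 0).
- objective_case: Bystander: clear screw case with a wide black cap, 44 mm diameter, 68 mm tall; not part of the run. Round about its upright z axis, so yaw is of no account; origin at the centre of its underside. Loose, starts upright on the bench (z = 0).
Mind the look-alikes: they are no part of the job. Leave any turquoise look-alike of the black_vial alone.

How it is judged (in metres and radians):
On the way, in this order (a step that is already met when the one before it is completed fails the run):
1. the white-capped vial stands released in the white-ringed holder (horizontal distance between white_vial and white_holder_seat below 0.0125 m and z of white_vial in the frame of white_holder_seat between -0.003 and 0.004 m and angle between white_vial's own z axis and vertical below 0.1 rad and linear speed of white_vial below 0.02 m/s and contact force between the fingers and white_vial below 0.2 N), for 0.2 s.
2. then the green-capped vial stands released in the green-ringed holder, the white one still in place (horizontal distance between white_vial and white_holder_seat below 0.0125 m and z of white_vial in the frame of white_holder_seat between -0.003 and 0.004 m and angle between each of white_vial, green_vial's own z axis and vertical below 0.1 rad and linear speed of each of white_vial, green_vial below 0.02 m/s and horizontal distance between green_vial and green_holder_seat below 0.0125 m and z of green_vial in the frame of green_holder_seat between -0.003 and 0.004 m and contact force between the fingers and green_vial below 0.2 N), for 0.2 s.
3. then the black-capped vial stands released in the black-ringed holder, the others still in place (horizontal distance between white_vial and white_holder_seat below 0.0125 m and z of white_vial in the frame of white_holder_seat between -0.003 and 0.004 m and angle between each of white_vial, green_vial, black_vial's own z axis and vertical below 0.1 rad and linear speed of each of white_vial, green_vial, black_vial below 0.02 m/s and horizontal distance between green_vial and green_holder_seat below 0.0125 m and z of green_vial in the frame of green_holder_seat between -0.003 and 0.004 m and horizontal distance between black_vial and black_holder_seat below 0.0125 m and z of black_vial in the frame of black_holder_seat between -0.003 and 0.004 m and contact force between the fingers and black_vial below 0.2 N), for 0.2 s.
4. last the small brown bottle stands released in the orange-ringed holder, the vials still in place (horizontal distance between white_vial and white_holder_seat below 0.0125 m and z of white_vial in the frame of white_holder_seat between -0.003 and 0.004 m and angle between each of white_vial, green_vial, black_vial, dropper_bottle's own z axis and vertical below 0.1 rad and linear speed of each of white_vial, green_vial, black_vial, dropper_bottle below 0.02 m/s and horizontal distance between green_vial and green_holder_seat below 0.0125 m and z of green_vial in the frame of green_holder_seat between -0.003 and 0.004 m and horizontal distance between black_vial and black_holder_seat below 0.0125 m and z of black_vial in the frame of black_holder_seat between -0.003 and 0.004 m and horizontal distance between dropper_bottle and orange_holder_seat below 0.0125 m and z of dropper_bottle in the frame of orange_holder_seat between -0.003 and 0.004 m and contact force between the fingers and dropper_bottle below 0.2 N), for 0.2 s.
At the end, for the whole second after the job is handed in: All four stand at rest on the recess floors: white-capped vial in the white-ringed holder, green in green, black in black, small brown bottle in orange; each within 12.5 mm of the recess centre, its underside within 4 mm above the recess floor, and within 0.1 rad of upright (horizontal distance between white_vial and white_holder_seat below 0.0125 m and z of white_vial in the frame of white_holder_seat between -0.003 and 0.004 m and angle between each of white_vial, green_vial, black_vial, dropper_bottle's own z axis and vertical below 0.1 rad and linear speed of each of white_vial, green_vial, black_vial, dropper_bottle below 0.02 m/s and horizontal distance between green_vial and green_holder_seat below 0.0125 m and z of green_vial in the frame of green_holder_seat between -0.003 and 0.004 m and horizontal distance between black_vial and black_holder_seat below 0.0125 m and z of black_vial in the frame of black_holder_seat between -0.003 and 0.004 m and horizontal distance between dropper_bottle and orange_holder_seat below 0.0125 m and z of dropper_bottle in the frame of orange_holder_seat between -0.003 and 0.004 m); the robot touches nothing.
It fails at once if the large brown bottle is pushed more than 20 mm or tipped over (distance of solvent_bottle from where it was at the start of the episode above 0.02 m or angle between solvent_bottle's own z axis and vertical above 0.4 rad).
It fails at once if the clear case is pushed more than 20 mm or tipped over (distance of objective_case from where it was at the start of the episode above 0.02 m or angle between objective_case's own z axis and vertical above 0.4 rad).
It also fails if it takes over 118 s, if anything falls off the work surface, if the arm or the gripper's body presses on something with over 40 N, if the wrist force passes 120 N, or if a joint passes its speed limit or range.

### The arm

A 7-joint arm with a two-finger parallel gripper is mounted at the origin on a cart in front of the work surface, level with it; the furniture and walls round the work are solid. World frame = base frame: x ahead of the robot, y to its left, z up, the work surface at z = 0. Lengths are in m, angles in degrees, forces in N, time in s.
With the tool pointing down it reaches from about 0.375 to 0.925 m from the base axis. Payload 3.1 kg.
Tool frame: the origin (TCP) lies at the very end of the fingers, on their centre line; the grasp point (between the pads) lies 19 mm behind it; z points along the fingers, y is the line along which they close (so a half turn about z gives the same grasp; the last joint's range is limited). The gripper opens to 85 mm and grips with 20 to 120 N. Pads are 22 mm wide; open, the fingers measure 114 mm over their backs; the gripper's body (76 mm by 85 mm) begins 54 mm behind the grasp point. The pads swing forward as they close: fully open they stand 13 mm farther back than shut.
Start: joints at [71.459, 21.939, 2.515, 91.553, -1.026, 66.532, -2.859], TCP at [0.146, -0.633, 0.231] pointing down, gripper open.
Joint ranges: [-149.38, 149.38], [-23.57, 123.04], [-84.95, 90], [0, 143.3], [-89.99, 269.99], [3.08, 112.72], [-163.45, 163.45]. Speed limits (degrees/s): [159.86, 159.86, 180, 180, 180, 180, 180].

### API

Orientations are given as [roll, pitch, yaw] about the fixed x, y, z axes, in that order (R = Rz(yaw) Ry(pitch) Rx(roll)).
In Python, from rig import bot gives the robot as it stands. The module is installed in compiled form; this text tells all that it offers.
- The arm moves only by the tool step_arm, never from a script. Its argument "series" is a list of rows, each an object of numbers: "claw": the gripper's target within -1 to 1 (shut at 1, half-way at 0, fully open at -1); "x", "y", "z": the shift along the tool's x, y, z in m; "roll": the turn about the tool's z in degrees. In form: [{"claw": .., "x": .., "y": .., "z": .., "roll": ..}, ...]. A call has 1 to 5 rows; each row is the pose to reach, as a shift and turn from the pose commanded when the call began, along the tool's axes at that moment; what a row does not reach only later rows make up. A row lasts 1/10 s, in which the tool goes at most 50 mm and 8.59 degrees, less where a joint would pass 70% of its speed; a pose out of reach is approached as far as the arm can. A call with a gripper value outside its range is refused whole. The fingers move at their own pace and stop on an object; the grip force is fixed at half the most. Time passes only in rows, so rows that repeat a pose let the fingers close. It gives the time, the measured TCP pose, the force, the opening and the grip force at its end, in the units of the state.
- bot.state(): the state, without advancing time (a new reading comes with each control period).
- bot.camera(name): name is "scene" or "top"; returns (picture, depth): 420x560x3 uint8, red, green, blue; 420x560 float32, m along the optical axis (not along the pixel's ray), 0 where there is no reading.
- bot.camera_model(name): a dict with "intrinsics" (3x3 intrinsics, pixels), "k1" (the pictures are not rectified: a ray, as slopes to the right and down, at radius r is drawn at 1 + k1 r^2 times it, then the intrinsics apply), "camera_from_world" (4x4, takes a point from world to camera coordinates). Camera axes: x right, y down, z forward; pixel columns grow to the right and rows downward; lengths in m; the calibration is good to about 2 mm. A picture is of the moment at which its call begins. camera_model takes no time and is no camera call.
- bot.job_done(): hands the job in; it is judged then, once.
The state is a dict: "time": time; "joint_pos": joint angles; "joint_velocities": joint speeds; "joint_efforts": joint torques, N m; "tcp_pos": TCP position; "tcp_rot": TCP orientation; "ft_force": force on the tool from outside, world axes, zero at the start; "torque": the same for the moment, N m; "gripper_width": finger opening in m; "finger_force": force on a finger pad.
Only numpy, scipy, OpenCV 4.12 (cv2) and the standard library are available. Lean on these libraries where they do the work, as an engineer would, in place of code of your own. Each camera call takes 0.05 s, during which the arm holds its last target. There are 200 camera calls.

## Working session

There is one attempt and no reset: what is moved stays moved. The work goes in short steps, Python scripts to look and compute and a tool call to move; the robot and the scene stay as the last step left them, time stands still between calls to the robot, and variables do not carry over. Pictures are saved under pics/ and viewed, at most 14 in all, crops included, and the job is handed in when it is done.

Besides the shell and the picture viewer there is one more tool, called after "Request:" as name(argument=value, ...) on one line, values as JSON. step_arm: Moves the arm, as the interface text tells. Its arguments: {"type":"object","properties":{"series":{"type":"array"}},"required":["series"]}

```bash
mkdir -p pics
cat > h.py <<'E'
from rig import bot
import numpy as np, cv2
def grab(n,tag):
    p,d=bot.camera(n); cv2.imwrite(f'pics/{n}_{tag}.png',p[:,:,::-1]); np.savez(f'{n}_{tag}.npz',p=p,d=d); return p,d
def load(n,tag):
    z=np.load(f'{n}_{tag}.npz'); return z['p'],z['d']
def ray(n,u,v):
    m=bot.camera_model(n); K=np.array(m['intrinsics']); T=np.array(m['camera_from_world'])
    q=np.array([(u-K[0,2])/K[0,0],(v-K[1,2])/K[1,1]]); s=q.copy()
    for _ in range(20): s=q/(1+m['k1']*(s@s))
    R=T[:3,:3]; return -R.T@T[:3,3], R.T@np.array([s[0],s[1],1.])
def onz(n,u,v,z):
    c,d=ray(n,u,v); return c+d*(z-c[2])/d[2]
def proj(n,X):
    m=bot.camera_model(n); K=np.array(m['intrinsics']); T=np.array(m['camera_from_world'])
    c=T[:3,:3]@np.array(X)+T[:3,3]; s=c[:2]/c[2]; s=s*(1+m['k1']*(s@s)); return K[0,0]*s[0]+K[0,2],K[1,1]*s[1]+K[1,2]
def tri(a,ua,b,ub):
    c1,d1=ray(a,*ua); c2,d2=ray(b,*ub)
    t=np.linalg.lstsq(np.c_[d1,-d2],c2-c1,rcond=None)[0]
    p,q=c1+t[0]*d1,c2+t[1]*d2; return (p+q)/2,np.linalg.norm(p-q)
E
python3 -c "
from h import *
for n in('scene','top'):
    grab(n,'0'); print(n,bot.camera_model(n))
print(bot.state())"
```

```text
scene {'intrinsics': array([[429.66428806,   0.        , 285.88425263],
       [  0.        , 429.66428806, 211.2264088 ],
       [  0.        ,   0.        ,   1.        ]]), 'k1': 0.006745311082659378, 'camera_from_world': array([[-0.88485946, -0.46578548,  0.00822363,  0.43189594],
       [-0.35724246,  0.66711724, -0.65370667,  0.19942458],
       [ 0.29900095, -0.58137636, -0.75670335,  0.96643045],
       [ 0.        ,  0.        ,  0.        ,  1.        ]])}
top {'intrinsics': array([[419.33584485,   0.        , 277.3202851 ],
       [  0.        , 419.33584485, 210.33677364],
       [  0.        ,   0.        ,   1.        ]]), 'k1': -0.0388668910342059, 'camera_from_world': array([[-0.01315877, -0.99980395, -0.01479542,  0.00899165],
       [-0.99141301,  0.01497076, -0.12990813,  0.49382996],
       [ 0.13010416,  0.01295894, -0.99141564,  1.1742793 ],
       [ 0.        ,  0.        ,  0.        ,  1.        ]])}
{'time': 0.1, 'joint_pos': array([71.45667819, 21.98874857,  2.51130923, 91.63997621, -1.0253607 ,
       66.53291699, -2.86242739]), 'joint_velocities': array([-0.06242224, -0.09949384, -0.0627433 , -0.22455399, -0.10413224,
        0.06281997,  0.01945086]), 'joint_efforts': array([ 2.70399018e-03, -4.34725428e+01,  1.02929693e+00, -2.50451446e+01,
        1.08735741e-02,  5.43719478e-03, -1.99590045e-05]), 'tcp_pos': array([ 0.14536041, -0.63265289,  0.22999686]), 'tcp_rot': array([-1.79861034e+02,  7.43630529e-03,  1.29414223e+01]), 'ft_force': array([ 0.18399093,  0.6150702 , -0.68808628]), 'torque': array([0.0235612 , 0.00579922, 0.01723402]), 'finger_force': 0.0, 'gripper_width': 0.08566383732108855}
```

View pics/scene_0.png

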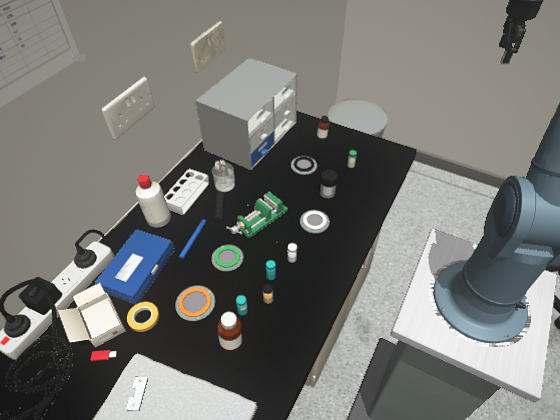

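View pics/top_0.png

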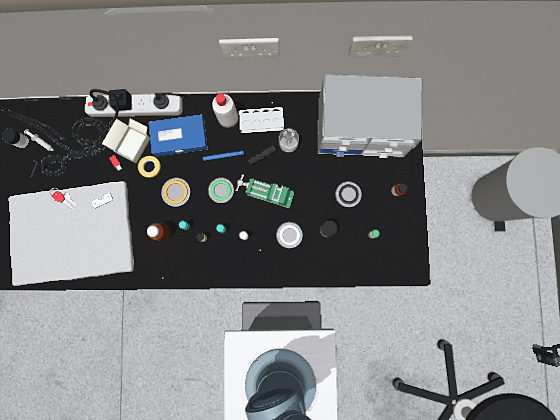

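The scene view shows four rings: black (304,164), white (314,221), green (227,257) and orange (195,302). The white cap is at (292,252) and the green cap at (352,158).

- **Black vial:** the candidates are (268,293), turquoise (270,270) and (242,305), and the wide case (328,184). I choose (268,293).
- **Dropper:** the candidates are (323,127) and the large bottle (230,330). I choose (323,127).

Next is a close crop to check.

```bash
python3 -c "
from h import *
p,d=load('scene','0'); a=p[225:355,170:330]; b=p[110:240,270:380]
q,_=load('top','0'); c=q[170:250,140:420]
r=lambda i,s:cv2.resize(i,None,fx=s,fy=s,interpolation=cv2.INTER_CUBIC)
A=np.hstack([r(a,2.8),r(b,2.8)]); C=r(c,A.shape[1]/280)
C=C[:,:]; o=np.vstack([A,C]); print(o.shape); cv2.imwrite('pics/crop.png',o[:600,:,::-1])"
```

```text
(580, 756, 3)
```

View pics/crop.png

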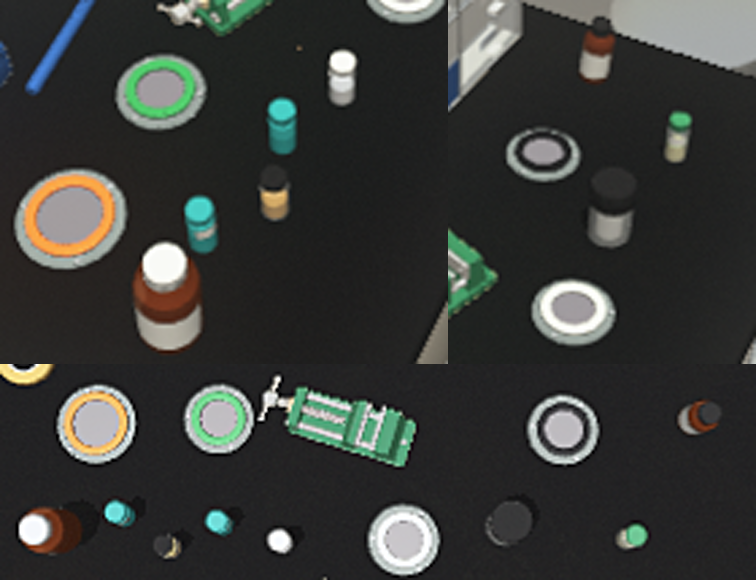

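The choices hold: the black cap at (268,293) sits on an amber-filled vial, and both turquoise-capped ones are look-alikes. The small brown bottle at (323,127) has a black cap, and the large one at (230,330) has a white cap. Now I measure.

```bash
cat > meas.py <<'E'
from h import *
def world(n,d):
    m=bot.camera_model(n); K=np.array(m['intrinsics']); T=np.array(m['camera_from_world'])
    v,u=np.mgrid[0:420,0:560]; uv=np.stack([u,v],-1).reshape(-1,1,2).astype(float)
    s=cv2.undistortPoints(uv,K,np.array([m['k1'],0,0,0,0.])).reshape(-1,2)
    c=np.c_[s,np.ones(len(s))]*d.reshape(-1,1)
    W=(c-T[:3,3])@T[:3,:3]; W[d.ravel()==0]=np.nan; return W.reshape(420,560,3)
if __name__=='__main__':
    I={n:load(n,'0') for n in('scene','top')}; W={n:world(n,I[n][1]) for n in I}
    H={'white':((314,221),(289,235)),'green':((227,257),(221,190)),'black':((304,164),(348,194)),'orange':((195,302),(175,192))}
    for k,c in H.items():
        es=[]
        for n,(x,y) in zip(('scene','top'),c):
            r=24
            g=(I[n][0][y-r:y+r,x-r:x+r].max(2)>75).astype(np.uint8)
            g=cv2.morphologyEx(g,cv2.MORPH_OPEN,np.ones((3,3),np.uint8))
            cs,_=cv2.findContours(g,cv2.RETR_EXTERNAL,cv2.CHAIN_APPROX_NONE)
            cc=min(cs,key=lambda q:-cv2.contourArea(q)); e=cv2.fitEllipse(cv2.convexHull(cc))
            u=(e[0][0]+x-r,e[0][1]+y-r); es.append(u)
            print(k,n,np.round(u,1),np.round(e[1],1),np.round(onz(n,*u,.006),4))
        X,er=tri('scene',es[0],'top',es[1]); print('  tri',np.round(X,4),round(er,4))
    V={'white':((292,252),(243,236)),'green':((352,158),(375,233)),'black':((268,293),(202,237)),'dropper':((323,127),(399,190)),
       'solvent':((230,330),(155,231)),'case':((328,184),(328,229)),'turq1':((270,270),(221,228)),'turq2':((242,305),(184,225))}
    for k,c in V.items():
        es=[]
        for n,(x,y) in zip(('scene','top'),c):
            r=14; w=W[n][y-r:y+r,x-r:x+r]; z=w[...,2]
            top=np.nanpercentile(np.where(z>.02,z,np.nan),90) if (z>.02).any() else np.nan
            m=z>top-.008; vv,uu=np.nonzero(m); u=(uu.mean()+x-r,vv.mean()+y-r); es.append(u)
            print(k,n,'depth top',round(float(top),4),m.sum(),np.round(np.nanmean(w[m],0),4),np.round(u,1))
        X,er=tri('scene',es[0],'top',es[1]); print('  tri',np.round(X,4),round(er,4))
E
python3 meas.py
```

```text
white scene [314.2 221.1] [23.5 29.9] [ 0.4213 -0.0294  0.006 ]
white top [288.9 234.7] [26.1 26.5] [ 0.4252 -0.0306  0.006 ]
  tri [ 0.4237 -0.0311  0.0033] 0.0034
green scene [227.  257.4] [26.7 32.2] [0.5573 0.1712 0.006 ]
green top [220.6 190. ] [25.4 25.7] [0.5608 0.1699 0.006 ]
  tri [0.5602 0.1698 0.0028] 0.0027
black scene [303.6 165.3] [17.6 26.6] [ 0.5377 -0.204   0.006 ]
black top [348.1 193.9] [25.7 26.2] [ 0.5432 -0.2071  0.006 ]
  tri [ 0.542  -0.2085  0.001 ] 0.0042
orange scene [194.8 302.7] [34.6 41. ] [0.5541 0.3066 0.006 ]
orange top [175.4 191.8] [28.5 29.5] [0.5575 0.305  0.006 ]
  tri [0.5571 0.3054 0.0021] 0.0024
white scene depth top 0.0521 63 [0.4206 0.102  0.0506] [291.3 247.6]
white top depth top 0.0528 43 [0.4229 0.0993 0.0503] [243. 235.]
  tri [0.4226 0.0995 0.0465] 0.0014
green scene depth top 0.0518 42 [ 0.4201 -0.2694  0.05  ] [351.9 153.4]
green top depth top 0.0532 47 [ 0.4224 -0.2732  0.0503] [375.5 233.3]
  tri [ 0.4222 -0.2745  0.0452] 0.0012
black scene depth top 0.0526 76 [0.4172 0.2229 0.051 ] [266.9 288.4]
black top depth top 0.053 44 [0.4189
[... 252 characters left out ...]
olvent scene depth top 0.1045 156 [0.4315 0.3455 0.1037] [227.9 320.8]
solvent top depth top 0.1045 99 [0.4332 0.3413 0.1035] [152.1 231. ]
  tri [0.4337 0.3432 0.0974] 0.0
case scene depth top 0.0687 174 [ 0.4355 -0.1384  0.0669] [328.5 176.1]
case top depth top 0.0692 191 [ 0.438  -0.1419  0.0667] [329.2 227.9]
  tri [ 0.4377 -0.1426  0.0624] 0.0014
turq1 scene depth top 0.0526 67 [0.4413 0.1668 0.0511] [269.9 264.7]
turq1 top depth top 0.0537 44 [0.4438 0.1645 0.0511] [220.  227.9]
  tri [0.4434 0.1648 0.0471] 0.0016
turq2 scene depth top 0.1047 45 [0.4321 0.3339 0.1045] [231.  315.5]
turq2 top depth top 0.0529 51 [0.4526 0.2685 0.0504] [183.5 225.4]
  tri [ 0.4656  0.2863 -0.0109] 0.0152
```

All points agree with the given sizes. Vial tops read about 52 mm, the dropper about 72 mm, the holders about 0–5 mm and the case 68 mm. I'll turn the tool to yaw 90 so that tool x is world y and tool y is world x, which makes the fingers close along x, clear of neighbours.

Request:
step_arm(series=[{"claw": -0.2,"x": 0.045,"y": -0.017,"z": 0,"roll": -8.5},{"claw": -0.2,"x": 0.09,"y": -0.034,"z": 0,"roll": -17},{"claw": -0.2,"x": 0.135,"y": -0.051,"z": 0,"roll": -25.5},{"claw": -0.2,"x": 0.18,"y": -0.068,"z": 0,"roll": -34},{"claw": -0.2,"x": 0.22,"y": -0.084,"z": 0,"roll": -42}])

```text
time: 0.6
tcp_pos: [0.3432, -0.5001, 0.2308]
tcp_rot: [-180.0, -0.1, 55.4]
ft_force: [0.2, -0.2, 0.7]
gripper_width: 0.0511
finger_force: 0.0
```

Request:
step_arm(series=[{"claw": -0.2,"x": 0,"y": 0,"z": 0,"roll": -8.5},{"claw": -0.2,"x": 0,"y": 0,"z": 0,"roll": -17},{"claw": -0.2,"x": 0,"y": 0,"z": 0,"roll": -25.5},{"claw": -0.2,"x": 0,"y": 0,"z": 0,"roll": -34},{"claw": -0.2,"x": 0,"y": 0,"z": 0,"roll": -35}])

```text
time: 1.1
tcp_pos: [0.3408, -0.502, 0.2306]
tcp_rot: [-180.0, -0.1, 90.0]
ft_force: [0.5, 0.6, 0.0]
gripper_width: 0.0511
finger_force: 0.0
```

Request:
step_arm(series=[{"claw": -0.2,"x": 0.03,"y": 0.035,"z": 0,"roll": 0},{"claw": -0.2,"x": 0.07,"y": 0.06,"z": 0,"roll": 0},{"claw": -0.2,"x": 0.11,"y": 0.082,"z": 0,"roll": 0},{"claw": -0.2,"x": 0.155,"y": 0.082,"z": 0,"roll": 0},{"claw": -0.2,"x": 0.2,"y": 0.082,"z": 0,"roll": 0}])

```text
time: 1.6
tcp_pos: [0.424, -0.3002, 0.231]
tcp_rot: [180.0, -0.0, 89.8]
ft_force: [0.8, 0.6, 0.2]
gripper_width: 0.0511
finger_force: 0.0
```

Request:
step_arm(series=[{"claw": -0.2,"x": 0.045,"y": 0,"z": 0,"roll": 0},{"claw": -0.2,"x": 0.09,"y": 0,"z": 0,"roll": 0},{"claw": -0.2,"x": 0.135,"y": 0,"z": 0,"roll": 0},{"claw": -0.2,"x": 0.18,"y": 0,"z": 0,"roll": 0},{"claw": -0.2,"x": 0.225,"y": 0,"z": 0,"roll": 0}])

```text
time: 2.1
tcp_pos: [0.4231, -0.0757, 0.2312]
tcp_rot: [180.0, 0.0, 89.8]
ft_force: [1.0, 0.4, -0.1]
gripper_width: 0.0515
finger_force: 0.0
```

Request:
step_arm(series=[{"claw": -0.2,"x": 0.04,"y": 0,"z": 0.02,"roll": 0},{"claw": -0.2,"x": 0.08,"y": 0,"z": 0.04,"roll": 0},{"claw": -0.2,"x": 0.12,"y": 0,"z": 0.06,"roll": 0},{"claw": -0.2,"x": 0.16,"y": 0,"z": 0.08,"roll": 0},{"claw": -0.2,"x": 0.176,"y": 0,"z": 0.1,"roll": 0}])

```text
time: 2.6
tcp_pos: [0.4235, 0.1029, 0.1311]
tcp_rot: [179.9, -0.1, 90.1]
ft_force: [1.5, -0.6, -0.2]
gripper_width: 0.0511
finger_force: 0.0
```

Request:
step_arm(series=[{"claw": -0.2,"x": 0,"y": 0,"z": 0,"roll": 0},{"claw": -0.2,"x": 0,"y": 0,"z": 0,"roll": 0}])

```text
time: 2.8
tcp_pos: [0.4233, 0.0982, 0.131]
tcp_rot: [-179.9, 0.0, 89.9]
ft_force: [-0.1, -0.5, 0.1]
gripper_width: 0.0514
finger_force: 0.0
```

Request:
step_arm(series=[{"claw": -0.2,"x": 0.001,"y": 0,"z": 0.03,"roll": 0},{"claw": -0.2,"x": 0.001,"y": 0,"z": 0.06,"roll": 0},{"claw": -0.2,"x": 0.001,"y": 0,"z": 0.085,"roll": 0},{"claw": -0.2,"x": 0.001,"y": 0,"z": 0.105,"roll": 0},{"claw": -0.2,"x": 0.001,"y": 0,"z": 0.111,"roll": 0}])

```text
time: 3.3
tcp_pos: [0.4234, 0.0971, 0.0193]
tcp_rot: [-179.9, 0.1, 89.7]
ft_force: [-0.5, -0.4, -0.9]
gripper_width: 0.0512
finger_force: 0.0
```

Request:
step_arm(series=[{"claw": 1,"x": 0,"y": 0,"z": 0,"roll": 0},{"claw": 1,"x": 0,"y": 0,"z": 0,"roll": 0},{"claw": 1,"x": 0,"y": 0,"z": 0,"roll": 0},{"claw": 1,"x": 0,"y": 0,"z": 0,"roll": 0},{"claw": 1,"x": 0,"y": 0,"z": 0,"roll": 0}])

```text
time: 3.8
tcp_pos: [0.4253, 0.0992, 0.0216]
tcp_rot: [179.8, 0.0, 89.9]
ft_force: [-0.7, -1.4, 7.2]
gripper_width: 0.0199
finger_force: 58.9
```

```bash
python3 -c "
from h import *
p,d=grab('scene','g1'); cv2.imwrite('pics/g1.png',cv2.resize(p[190:310,210:370],None,fx=4,fy=4,interpolation=2)[:,:,::-1]); print(bot.state())"
```

```text
{'time': 3.85, 'joint_pos': array([ 16.58058895,  23.0707881 , -38.53093378, 126.61458803,
        23.94078728,  37.27633424, -39.15497667]), 'joint_velocities': array([-0.17356384,  0.0231682 ,  0.05887719, -0.08037874,  0.06201171,
        0.12261818,  0.00530526]), 'joint_efforts': array([-7.27474876e-01, -2.69613862e+01, -5.12462139e+00, -1.38039878e+01,
       -2.27472922e-01, -5.00318594e-01, -2.72936704e-04]), 'tcp_pos': array([0.42528954, 0.09923248, 0.02154886]), 'tcp_rot': array([1.79845634e+02, 4.90783080e-02, 8.99174544e+01]), 'ft_force': array([-1.70435151, -1.39087885,  6.92008554]), 'torque': array([-0.45311737,  0.11613072, -0.01669758]), 'finger_force': 58.90143393102335, 'gripper_width': 0.019960075602237542}
```

View pics/g1.png

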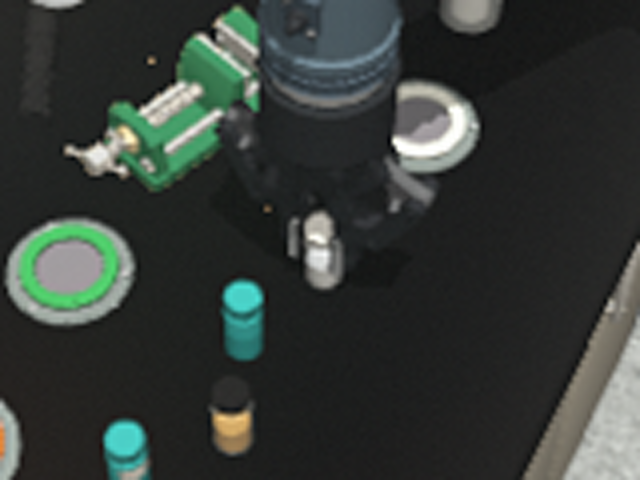

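The pads hold the vial high, near the cap: the width reads 20 mm, which is the cap's width. I'll regrip about 9 mm lower.

Request:
step_arm(series=[{"claw": -0.2,"x": 0,"y": 0,"z": 0,"roll": 0},{"claw": -0.2,"x": 0,"y": 0,"z": 0,"roll": 0},{"claw": -0.2,"x": 0,"y": 0,"z": 0,"roll": 0},{"claw": -0.2,"x": 0,"y": 0,"z": 0.004,"roll": 0},{"claw": -0.2,"x": 0,"y": 0,"z": 0.008,"roll": 0}])

```text
time: 4.35
tcp_pos: [0.4237, 0.0996, 0.0119]
tcp_rot: [-180.0, -0.0, 89.9]
ft_force: [1.5, 0.0, 0.4]
gripper_width: 0.0513
finger_force: 0.0
```

Request:
step_arm(series=[{"claw": 1,"x": 0,"y": 0,"z": 0,"roll": 0},{"claw": 1,"x": 0,"y": 0,"z": 0,"roll": 0},{"claw": 1,"x": 0,"y": 0,"z": 0,"roll": 0},{"claw": 1,"x": 0,"y": 0,"z": 0,"roll": 0},{"claw": 1,"x": 0,"y": 0,"z": 0,"roll": 0}])

```text
time: 4.85
tcp_pos: [0.4238, 0.0995, 0.0123]
tcp_rot: [180.0, -0.0, 89.9]
ft_force: [0.3, -0.2, 0.1]
gripper_width: 0.0199
finger_force: 58.6
```

Request:
step_arm(series=[{"claw": 1,"x": 0,"y": 0,"z": -0.015,"roll": 0},{"claw": 1,"x": 0,"y": 0,"z": -0.045,"roll": 0},{"claw": 1,"x": -0.03,"y": 0,"z": -0.045,"roll": 0},{"claw": 1,"x": -0.07,"y": 0,"z": -0.045,"roll": 0},{"claw": 1,"x": -0.105,"y": 0,"z": -0.045,"roll": 0}])

```text
time: 5.35
tcp_pos: [0.4238, -0.0068, 0.0577]
tcp_rot: [179.9, 0.0, 90.0]
ft_force: [0.4, 0.4, -0.4]
gripper_width: 0.0198
finger_force: 58.6
```

Request:
step_arm(series=[{"claw": 1,"x": -0.02,"y": 0.001,"z": 0,"roll": 0},{"claw": 1,"x": -0.0255,"y": 0.001,"z": 0,"roll": 0},{"claw": 1,"x": -0.0255,"y": 0.001,"z": 0,"roll": 0}])

```text
time: 5.65
tcp_pos: [0.4246, -0.0314, 0.0573]
tcp_rot: [180.0, -0.0, 89.8]
ft_force: [-0.3, 0.3, 0.2]
gripper_width: 0.02
finger_force: 58.6
```

```bash
python3 -c "
from h import *
p,d=grab('scene','g2'); q,d=grab('top','g2'); r=lambda i:cv2.resize(i,None,fx=3,fy=3,interpolation=2)[:,:,::-1]
cv2.imwrite('pics/g2.png',np.hstack([r(p[150:280,240:370]),r(q[170:300,225:355])])); print(bot.state()['tcp_pos'])"
```

```text
[ 0.42473812 -0.02949559  0.05735807]
```

View pics/g2.png

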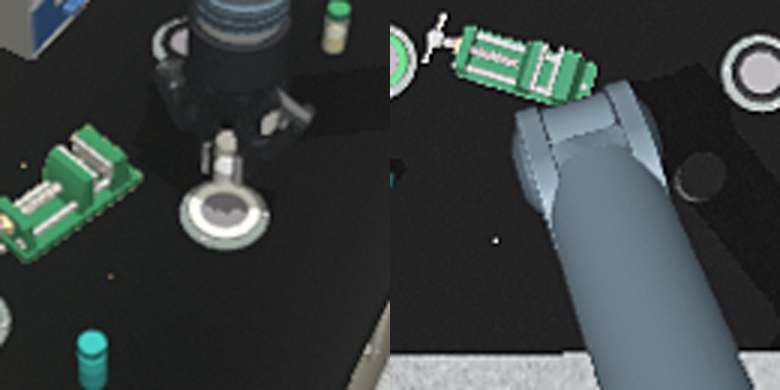

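The left half shows the white vial held upright above the white ring, around (225,160) in the crop. In the right half the arm hides it. Lowering now.

Request:
step_arm(series=[{"claw": 1,"x": 0,"y": 0,"z": 0.015,"roll": 0},{"claw": 1,"x": 0,"y": 0,"z": 0.03,"roll": 0},{"claw": 1,"x": 0,"y": 0,"z": 0.036,"roll": 0},{"claw": 1,"x": 0,"y": 0,"z": 0.0385,"roll": 0},{"claw": 1,"x": 0,"y": 0,"z": 0.0395,"roll": 0}])

```text
time: 6.25
tcp_pos: [0.4248, -0.03, 0.0178]
tcp_rot: [180.0, -0.0, 90.0]
ft_force: [-0.1, -0.2, -0.4]
gripper_width: 0.0203
finger_force: 58.7
```

Request:
step_arm(series=[{"claw": 1,"x": 0,"y": 0,"z": 0,"roll": 0},{"claw": -0.2,"x": 0,"y": 0,"z": 0,"roll": 0},{"claw": -0.2,"x": 0,"y": 0,"z": 0,"roll": 0},{"claw": -0.2,"x": 0,"y": 0,"z": 0,"roll": 0},{"claw": -0.2,"x": 0,"y": 0,"z": 0,"roll": 0}])

```text
time: 6.75
tcp_pos: [0.4248, -0.0311, 0.018]
tcp_rot: [180.0, 0.0, 89.9]
ft_force: [-0.1, 0.1, 0.3]
gripper_width: 0.0512
finger_force: 0.0
```

Request:
step_arm(series=[{"claw": -0.2,"x": 0,"y": 0,"z": -0.015,"roll": 0},{"claw": -0.2,"x": 0,"y": 0,"z": -0.05,"roll": 0},{"claw": -0.2,"x": 0,"y": 0,"z": -0.095,"roll": 0},{"claw": -0.2,"x": 0,"y": 0,"z": -0.12,"roll": 0}])

```text
time: 7.15
tcp_pos: [0.4262, -0.0307, 0.1406]
tcp_rot: [179.8, 0.0, 90.0]
ft_force: [0.5, -1.2, 0.1]
gripper_width: 0.0511
finger_force: 0.0
```

Request:
step_arm(series=[{"claw": -0.2,"x": -0.045,"y": 0,"z": 0,"roll": 0},{"claw": -0.2,"x": -0.09,"y": 0,"z": 0,"roll": 0},{"claw": -0.2,"x": -0.135,"y": 0,"z": 0,"roll": 0},{"claw": -0.2,"x": -0.18,"y": 0,"z": 0,"roll": 0},{"claw": -0.2,"x": -0.22,"y": -0.001,"z": 0,"roll": 0}])

```text
time: 7.65
tcp_pos: [0.423, -0.2535, 0.138]
tcp_rot: [180.0, 0.0, 89.9]
ft_force: [0.3, 1.1, -0.5]
gripper_width: 0.0513
finger_force: 0.0
```

```bash
python3 -c "
from h import *; from meas import world
p,d=grab('scene','g3'); r=lambda i:cv2.resize(i,None,fx=4,fy=4,interpolation=2)[:,:,::-1]
cv2.imwrite('pics/g3.png',r(p[110:250,250:390])); print(bot.state()['tcp_pos'])
W=world('scene',d)[195:228,295:335]; m=W[...,2]>.05; print(m.sum(),np.nanmean(W[m],0),np.nanpercentile(W[m][:,2],90))"
```

```text
[ 0.4219043  -0.26209913  0.13816044]
56 [ 0.42433902 -0.02784877  0.05560921] 0.057545251445925046
```

View pics/g3.png

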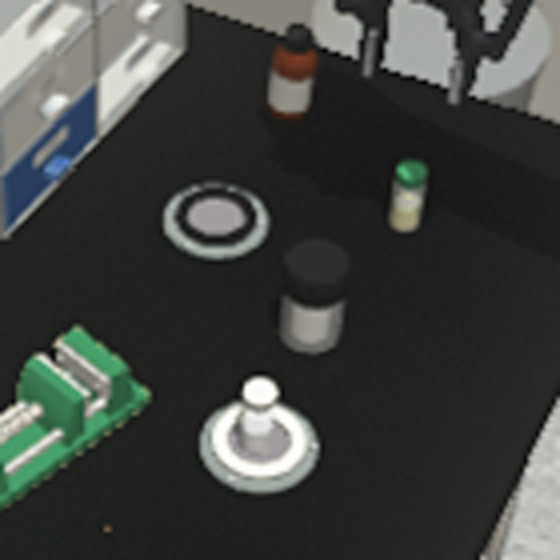

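The white vial stands in the white ring, at crop (260,420), with its top at 57 mm as expected. Green vial next.

Request:
step_arm(series=[{"claw": -0.2,"x": -0.022,"y": 0,"z": 0,"roll": 0},{"claw": -0.2,"x": -0.022,"y": 0,"z": 0,"roll": 0},{"claw": -0.2,"x": -0.022,"y": 0,"z": 0.02,"roll": 0},{"claw": -0.2,"x": -0.022,"y": 0,"z": 0.04,"roll": 0},{"claw": -0.2,"x": -0.022,"y": 0,"z": 0.04,"roll": 0}])

```text
time: 8.2
tcp_pos: [0.4211, -0.2699, 0.0953]
tcp_rot: [-179.7, -0.2, 90.0]
ft_force: [-1.2, 1.1, 0.4]
gripper_width: 0.0516
finger_force: 0.0
```

Request:
step_arm(series=[{"claw": -0.2,"x": 0,"y": 0,"z": 0.025,"roll": 0},{"claw": -0.2,"x": 0,"y": 0,"z": 0.05,"roll": 0},{"claw": -0.2,"x": 0,"y": 0,"z": 0.07,"roll": 0},{"claw": -0.2,"x": 0,"y": 0,"z": 0.082,"roll": 0},{"claw": -0.2,"x": 0,"y": 0,"z": 0.085,"roll": 0}])

```text
time: 8.7
tcp_pos: [0.423, -0.2718, 0.0122]
tcp_rot: [-179.9, -0.1, 90.0]
ft_force: [0.1, -1.0, 0.3]
gripper_width: 0.0516
finger_force: 0.0
```

Request:
step_arm(series=[{"claw": -0.2,"x": 0,"y": 0,"z": 0,"roll": 0},{"claw": 1,"x": 0,"y": 0,"z": 0,"roll": 0},{"claw": 1,"x": 0,"y": 0,"z": 0,"roll": 0},{"claw": 1,"x": 0,"y": 0,"z": 0,"roll": 0},{"claw": 1,"x": 0,"y": 0,"z": 0,"roll": 0}])

```text
time: 9.2
tcp_pos: [0.4243, -0.2735, 0.014]
tcp_rot: [179.9, 0.1, 89.9]
ft_force: [-1.8, -0.1, 6.4]
gripper_width: 0.0203
finger_force: 58.7
```

Request:
step_arm(series=[{"claw": 1,"x": 0,"y": 0,"z": -0.02,"roll": 0},{"claw": 1,"x": 0,"y": 0,"z": -0.055,"roll": 0},{"claw": 1,"x": 0,"y": 0,"z": -0.09,"roll": 0},{"claw": 1,"x": 0.02,"y": 0.01,"z": -0.115,"roll": 0},{"claw": 1,"x": 0.055,"y": 0.022,"z": -0.115,"roll": 0}])

```text
time: 9.7
tcp_pos: [0.4483, -0.2222, 0.1321]
tcp_rot: [179.5, 0.4, 89.5]
ft_force: [0.6, -0.3, -0.4]
gripper_width: 0.02
finger_force: 58.7
```

Request:
step_arm(series=[{"claw": 1,"x": 0.04,"y": 0.013,"z": 0,"roll": 0},{"claw": 1,"x": 0.08,"y": 0.026,"z": 0,"roll": 0},{"claw": 1,"x": 0.12,"y": 0.039,"z": 0,"roll": 0},{"claw": 1,"x": 0.16,"y": 0.052,"z": 0,"roll": 0},{"claw": 1,"x": 0.2,"y": 0.065,"z": 0,"roll": 0}])

```text
time: 10.2
tcp_pos: [0.5109, -0.0167, 0.1279]
tcp_rot: [180.0, 0.0, 89.9]
ft_force: [0.3, -0.4, 0.6]
gripper_width: 0.0199
finger_force: 58.7
```

Request:
step_arm(series=[{"claw": 1,"x": 0.04,"y": 0.013,"z": 0,"roll": 0},{"claw": 1,"x": 0.08,"y": 0.026,"z": 0,"roll": 0},{"claw": 1,"x": 0.12,"y": 0.039,"z": 0,"roll": 0},{"claw": 1,"x": 0.16,"y": 0.047,"z": 0,"roll": 0},{"claw": 1,"x": 0.188,"y": 0.049,"z": 0,"roll": 0}])

```text
time: 10.7
tcp_pos: [0.5603, 0.1736, 0.1281]
tcp_rot: [179.9, -0.1, 90.1]
ft_force: [-0.4, 0.2, 0.0]
gripper_width: 0.0201
finger_force: 58.7
```

Request:
step_arm(series=[{"claw": 1,"x": 0,"y": 0,"z": 0,"roll": 0},{"claw": 1,"x": 0,"y": 0,"z": 0,"roll": 0},{"claw": 1,"x": 0,"y": 0,"z": 0,"roll": 0},{"claw": 1,"x": 0,"y": 0,"z": 0,"roll": 0}])

```text
time: 11.1
tcp_pos: [0.5601, 0.1674, 0.1275]
tcp_rot: [-180.0, 0.1, 89.8]
ft_force: [-0.3, -0.3, -0.4]
gripper_width: 0.0202
finger_force: 58.7
```

Request:
step_arm(series=[{"claw": 1,"x": 0.001,"y": 0,"z": 0.035,"roll": 0},{"claw": 1,"x": 0.001,"y": 0,"z": 0.065,"roll": 0},{"claw": 1,"x": 0.001,"y": 0,"z": 0.09,"roll": 0},{"claw": 1,"x": 0.001,"y": 0,"z": 0.1,"roll": 0},{"claw": 1,"x": 0.001,"y": 0,"z": 0.104,"roll": 0}])

```text
time: 11.6
tcp_pos: [0.5592, 0.1693, 0.0226]
tcp_rot: [-179.9, 0.1, 89.8]
ft_force: [0.4, -0.6, -0.2]
gripper_width: 0.0198
finger_force: 58.7
```

Request:
step_arm(series=[{"claw": 1,"x": 0,"y": 0,"z": 0.002,"roll": 0},{"claw": 1,"x": 0,"y": 0,"z": 0.004,"roll": 0},{"claw": 1,"x": 0,"y": 0,"z": 0.004,"roll": 0}])

```text
time: 11.9
tcp_pos: [0.5607, 0.1712, 0.0208]
tcp_rot: [179.9, -0.0, 89.9]
ft_force: [-0.4, 0.1, -0.2]
gripper_width: 0.0201
finger_force: 58.7
```

Request:
step_arm(series=[{"claw": 1,"x": 0,"y": 0,"z": 0.001,"roll": 0},{"claw": 1,"x": 0,"y": 0,"z": 0.002,"roll": 0},{"claw": 1,"x": 0,"y": 0,"z": 0.002,"roll": 0}])

```text
time: 12.2
tcp_pos: [0.5606, 0.1712, 0.0191]
tcp_rot: [179.9, 0.0, 89.9]
ft_force: [-1.6, -0.3, 4.1]
gripper_width: 0.0201
finger_force: 59.3
```

Contact with the floor. Release and retreat, then go toward the black vial at (0.4185, 0.2215).

Request:
step_arm(series=[{"claw": -0.2,"x": 0,"y": 0,"z": 0,"roll": 0},{"claw": -0.2,"x": 0,"y": 0,"z": 0,"roll": 0},{"claw": -0.2,"x": 0,"y": 0,"z": 0,"roll": 0},{"claw": -0.2,"x": 0,"y": 0,"z": 0,"roll": 0}])

```text
time: 12.6
tcp_pos: [0.5597, 0.1709, 0.0176]
tcp_rot: [-180.0, 0.0, 89.9]
ft_force: [0.0, 0.3, 0.2]
gripper_width: 0.0512
finger_force: 0.0
```

Request:
step_arm(series=[{"claw": -0.2,"x": 0,"y": 0,"z": -0.015,"roll": 0},{"claw": -0.2,"x": 0,"y": 0,"z": -0.05,"roll": 0},{"claw": -0.2,"x": 0,"y": 0,"z": -0.09,"roll": 0},{"claw": -0.2,"x": 0,"y": 0,"z": -0.12,"roll": 0},{"claw": -0.2,"x": 0,"y": 0,"z": -0.12,"roll": 0}])

```text
time: 13.1
tcp_pos: [0.5639, 0.1731, 0.1444]
tcp_rot: [179.4, -0.2, 90.0]
ft_force: [0.1, 0.8, -0.1]
gripper_width: 0.0515
finger_force: 0.0
```

Request:
step_arm(series=[{"claw": -0.2,"x": 0.015,"y": -0.04,"z": 0,"roll": 0},{"claw": -0.2,"x": 0.03,"y": -0.08,"z": 0,"roll": 0},{"claw": -0.2,"x": 0.045,"y": -0.12,"z": 0,"roll": 0},{"claw": -0.2,"x": 0.0505,"y": -0.142,"z": 0,"roll": 0},{"claw": -0.2,"x": 0.0505,"y": -0.142,"z": 0,"roll": 0}])

```text
time: 13.6
tcp_pos: [0.4134, 0.2225, 0.1373]
tcp_rot: [-179.9, 0.1, 90.3]
ft_force: [0.4, 1.4, 0.3]
gripper_width: 0.0508
finger_force: 0.0
```

```bash
python3 -c "
from h import *; from meas import world
p,d=grab('scene','g4'); q,e=grab('top','g4'); r=lambda i:cv2.resize(i,None,fx=2.5,fy=2.5,interpolation=2)[:,:,::-1]
cv2.imwrite('pics/g4.png',np.hstack([r(p[200:340,180:340]),r(q[150:290,140:300])])); print(bot.state()['tcp_pos'])
for W in (world('scene',d)[220:268,205:250],world('top',e)[170:205,205:240]):
  m=(W[...,2]>.05)&(W[...,2]<.07); print(m.sum(),np.nanmean(W[m],0),np.nanpercentile(W[m][:,2],90) if m.any() else 0)"
```

```text
[0.41794037 0.22134309 0.13796575]
62 [0.55871345 0.17296155 0.05573773] 0.058491652600738235
46 [0.56085598 0.17007958 0.05502657] 0.05795630004375782
```

View pics/g4.png

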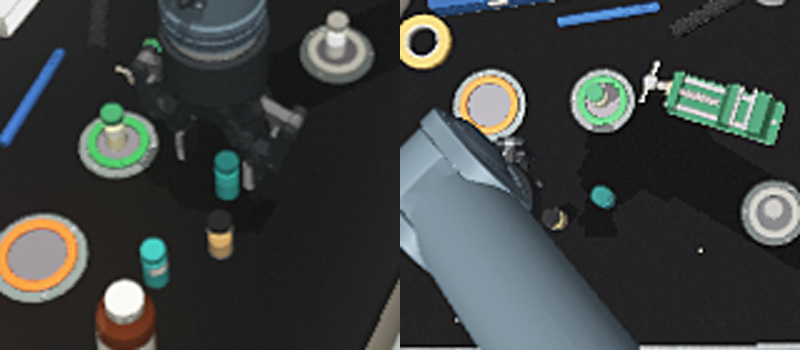

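The green vial stands in its ring, at left crop (113,120), with its top at 58 mm. The gripper is above the black vial at left crop (219,235). Descending.

Request:
step_arm(series=[{"claw": -0.2,"x": 0,"y": 0,"z": 0.025,"roll": 0},{"claw": -0.2,"x": 0,"y": 0,"z": 0.05,"roll": 0},{"claw": -0.2,"x": 0,"y": 0,"z": 0.07,"roll": 0},{"claw": -0.2,"x": 0,"y": 0,"z": 0.08,"roll": 0},{"claw": -0.2,"x": 0,"y": 0,"z": 0.08,"roll": 0}])

```text
time: 14.2
tcp_pos: [0.4179, 0.2205, 0.0564]
tcp_rot: [-179.8, 0.0, 89.8]
ft_force: [0.4, -1.0, 0.5]
gripper_width: 0.0509
finger_force: 0.0
```

Request:
step_arm(series=[{"claw": -0.2,"x": 0,"y": 0,"z": 0.015,"roll": 0},{"claw": -0.2,"x": 0,"y": 0,"z": 0.03,"roll": 0},{"claw": -0.2,"x": 0,"y": 0,"z": 0.04,"roll": 0},{"claw": -0.2,"x": 0,"y": 0,"z": 0.045,"roll": 0},{"claw": -0.2,"x": 0,"y": 0,"z": 0.045,"roll": 0}])

```text
time: 14.7
tcp_pos: [0.4181, 0.2215, 0.0127]
tcp_rot: [-180.0, 0.0, 89.9]
ft_force: [-0.3, 0.1, -0.3]
gripper_width: 0.0513
finger_force: 0.0
```

Request:
step_arm(series=[{"claw": 1,"x": 0,"y": 0,"z": 0,"roll": 0},{"claw": 1,"x": 0,"y": 0,"z": 0,"roll": 0},{"claw": 1,"x": 0,"y": 0,"z": 0,"roll": 0},{"claw": 1,"x": 0,"y": 0,"z": 0,"roll": 0},{"claw": 1,"x": 0,"y": 0,"z": 0,"roll": 0}])

```text
time: 15.2
tcp_pos: [0.4187, 0.222, 0.0136]
tcp_rot: [179.9, -0.0, 89.9]
ft_force: [-0.5, 0.1, 5.5]
gripper_width: 0.0203
finger_force: 58.9
```

Request:
step_arm(series=[{"claw": 1,"x": 0,"y": 0,"z": -0.02,"roll": 0},{"claw": 1,"x": 0,"y": 0,"z": -0.055,"roll": 0},{"claw": 1,"x": 0,"y": 0,"z": -0.09,"roll": 0},{"claw": 1,"x": -0.01,"y": 0.01,"z": -0.115,"roll": 0},{"claw": 1,"x": -0.049,"y": 0.0235,"z": -0.115,"roll": 0}])

```text
time: 15.7
tcp_pos: [0.444, 0.1786, 0.1324]
tcp_rot: [179.4, -0.3, 90.5]
ft_force: [1.9, 0.4, -0.1]
gripper_width: 0.0204
finger_force: 58.7
```

Request:
step_arm(series=[{"claw": 1,"x": -0.04,"y": 0.011,"z": 0,"roll": 0},{"claw": 1,"x": -0.08,"y": 0.022,"z": 0,"roll": 0},{"claw": 1,"x": -0.12,"y": 0.033,"z": 0,"roll": 0},{"claw": 1,"x": -0.16,"y": 0.044,"z": 0,"roll": 0},{"claw": 1,"x": -0.2,"y": 0.055,"z": 0,"roll": 0}])

```text
time: 16.2
tcp_pos: [0.496, -0.0293, 0.1277]
tcp_rot: [-180.0, 0.0, 89.9]
ft_force: [0.9, 0.6, 0.9]
gripper_width: 0.0202
finger_force: 58.7
```

Request:
step_arm(series=[{"claw": 1,"x": -0.04,"y": 0.011,"z": 0,"roll": 0},{"claw": 1,"x": -0.08,"y": 0.022,"z": 0,"roll": 0},{"claw": 1,"x": -0.12,"y": 0.033,"z": 0,"roll": 0},{"claw": 1,"x": -0.155,"y": 0.041,"z": 0,"roll": 0},{"claw": 1,"x": -0.18,"y": 0.045,"z": 0,"roll": 0}])

```text
time: 16.7
tcp_pos: [0.5408, -0.2113, 0.1274]
tcp_rot: [-180.0, 0.1, 89.7]
ft_force: [0.7, 1.3, 0.5]
gripper_width: 0.0204
finger_force: 58.7
```

Request:
step_arm(series=[{"claw": 1,"x": 0,"y": 0,"z": 0,"roll": 0},{"claw": 1,"x": 0,"y": 0,"z": 0,"roll": 0},{"claw": 1,"x": 0,"y": 0,"z": 0,"roll": 0},{"claw": 1,"x": 0,"y": 0,"z": 0,"roll": 0}])

```text
time: 17.1
tcp_pos: [0.5409, -0.2054, 0.1277]
tcp_rot: [-180.0, -0.0, 90.1]
ft_force: [-0.7, 0.8, -0.1]
gripper_width: 0.0204
finger_force: 58.7
```

Request:
step_arm(series=[{"claw": 1,"x": -0.001,"y": 0.001,"z": 0.035,"roll": 0},{"claw": 1,"x": -0.001,"y": 0.001,"z": 0.065,"roll": 0},{"claw": 1,"x": -0.001,"y": 0.001,"z": 0.09,"roll": 0},{"claw": 1,"x": -0.001,"y": 0.001,"z": 0.1,"roll": 0},{"claw": 1,"x": -0.001,"y": 0.001,"z": 0.105,"roll": 0}])

```text
time: 17.6
tcp_pos: [0.5414, -0.2072, 0.0219]
tcp_rot: [-179.9, -0.1, 90.0]
ft_force: [-0.6, 0.6, 0.2]
gripper_width: 0.0202
finger_force: 58.7
```

Request:
step_arm(series=[{"claw": 1,"x": 0,"y": 0,"z": 0.002,"roll": 0},{"claw": 1,"x": 0,"y": 0,"z": 0.004,"roll": 0},{"claw": 1,"x": 0,"y": 0,"z": 0.0045,"roll": 0},{"claw": 1,"x": 0,"y": 0,"z": 0.0045,"roll": 0}])

```text
time: 18.0
tcp_pos: [0.5426, -0.2089, 0.0192]
tcp_rot: [179.9, 0.0, 89.9]
ft_force: [-0.6, -0.7, -0.5]
gripper_width: 0.0204
finger_force: 58.7
```

Request:
step_arm(series=[{"claw": 1,"x": 0,"y": 0,"z": 0.0012,"roll": 0},{"claw": 1,"x": 0,"y": 0,"z": 0.0012,"roll": 0}])

```text
time: 18.2
tcp_pos: [0.5427, -0.2089, 0.0187]
tcp_rot: [179.9, 0.1, 89.9]
ft_force: [-2.3, 0.3, 5.8]
gripper_width: 0.0201
finger_force: 59.5
```

Request:
step_arm(series=[{"claw": -0.2,"x": 0,"y": 0,"z": 0,"roll": 0},{"claw": -0.2,"x": 0,"y": 0,"z": 0,"roll": 0},{"claw": -0.2,"x": 0,"y": 0,"z": 0,"roll": 0},{"claw": -0.2,"x": 0,"y": 0,"z": 0,"roll": 0}])

```text
time: 18.6
tcp_pos: [0.5418, -0.2086, 0.0169]
tcp_rot: [-180.0, -0.0, 89.9]
ft_force: [-0.6, -0.2, -0.1]
gripper_width: 0.0514
finger_force: 0.0
```

Request:
step_arm(series=[{"claw": -0.2,"x": 0,"y": 0,"z": -0.015,"roll": 0},{"claw": -0.2,"x": 0,"y": 0,"z": -0.05,"roll": 0},{"claw": -0.2,"x": 0,"y": 0,"z": -0.09,"roll": 0},{"claw": -0.2,"x": 0,"y": 0,"z": -0.12,"roll": 0},{"claw": -0.2,"x": 0,"y": 0,"z": -0.12,"roll": 0}])

```text
time: 19.1
tcp_pos: [0.5465, -0.2095, 0.1437]
tcp_rot: [179.4, 0.3, 90.0]
ft_force: [0.9, 0.2, 0.0]
gripper_width: 0.0511
finger_force: 0.0
```

Request:
step_arm(series=[{"claw": -0.5,"x": -0.04,"y": 0.002,"z": 0,"roll": 0},{"claw": -0.5,"x": -0.08,"y": 0.004,"z": 0,"roll": 0},{"claw": -0.5,"x": -0.12,"y": 0.004,"z": 0,"roll": 0},{"claw": -0.5,"x": -0.141,"y": 0.004,"z": 0,"roll": 0},{"claw": -0.5,"x": -0.141,"y": 0.004,"z": 0,"roll": 0}])

```text
time: 19.6
tcp_pos: [0.5439, -0.3546, 0.1365]
tcp_rot: [-179.9, 0.1, 89.5]
ft_force: [0.4, -0.7, -0.6]
gripper_width: 0.064
finger_force: 0.0
```

```bash
python3 -c "
from h import *; from meas import world
p,d=grab('scene','g5'); q,e=grab('top','g5'); r=lambda i:cv2.resize(i,None,fx=3,fy=3,interpolation=2)[:,:,::-1]
cv2.imwrite('pics/g5.png',np.hstack([r(p[90:220,260:390]),r(q[150:280,305:435])])); print(bot.state()['tcp_pos'])
for W in (world('scene',d)[140:175,285:322],world('top',e)[175:212,330:368]):
  m=(W[...,2]>.05)&(W[...,2]<.07); print(m.sum(),np.nanmean(W[m],0),np.nanpercentile(W[m][:,2],90) if m.any() else 0)"
```

```text
[ 0.54571672 -0.34805354  0.13661895]
45 [ 0.53763439 -0.20335257  0.05576573] 0.0581825716289889
46 [ 0.5440448  -0.20898397  0.05579511] 0.0580634235161646
```

View pics/g5.png

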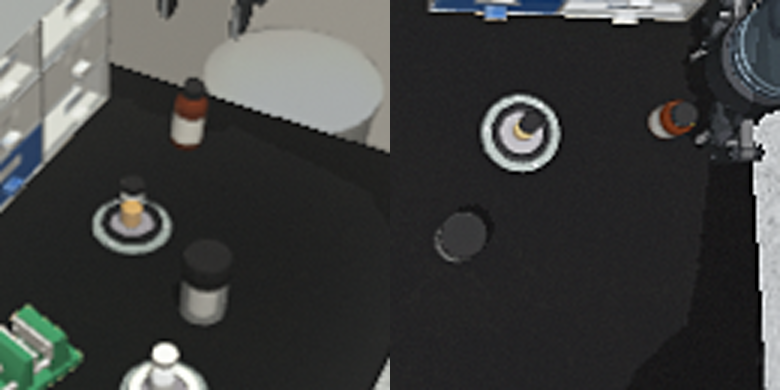

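The black vial stands in the black ring, at left crop (132,205), with its top at 58 mm. The dropper bottle at left crop (190,110) is untouched and the gripper is above it.

Request:
step_arm(series=[{"claw": -0.5,"x": 0,"y": 0,"z": 0.025,"roll": 0},{"claw": -0.5,"x": 0,"y": 0,"z": 0.05,"roll": 0},{"claw": -0.5,"x": 0,"y": 0,"z": 0.075,"roll": 0},{"claw": -0.5,"x": 0,"y": 0,"z": 0.085,"roll": 0},{"claw": -0.5,"x": 0,"y": 0,"z": 0.085,"roll": 0}])

```text
time: 20.2
tcp_pos: [0.545, -0.346, 0.0503]
tcp_rot: [-179.8, -0.2, 90.1]
ft_force: [0.2, 0.5, -0.1]
gripper_width: 0.0641
finger_force: 0.0
```

Request:
step_arm(series=[{"claw": -0.5,"x": 0,"y": 0,"z": 0.012,"roll": 0},{"claw": -0.5,"x": 0,"y": 0,"z": 0.024,"roll": 0},{"claw": -0.5,"x": 0,"y": 0,"z": 0.035,"roll": 0},{"claw": -0.5,"x": 0,"y": 0,"z": 0.038,"roll": 0},{"claw": -0.5,"x": 0,"y": 0,"z": 0.038,"roll": 0}])

```text
time: 20.7
tcp_pos: [0.5451, -0.3494, 0.0131]
tcp_rot: [-179.9, -0.1, 89.9]
ft_force: [0.1, 1.0, 0.5]
gripper_width: 0.0643
finger_force: 0.0
```

Request:
step_arm(series=[{"claw": 1,"x": 0,"y": 0,"z": 0,"roll": 0},{"claw": 1,"x": 0,"y": 0,"z": 0,"roll": 0},{"claw": 1,"x": 0,"y": 0,"z": 0,"roll": 0},{"claw": 1,"x": 0,"y": 0,"z": 0,"roll": 0},{"claw": 1,"x": 0,"y": 0,"z": 0,"roll": 0}])

```text
time: 21.2
tcp_pos: [0.5471, -0.35, 0.0152]
tcp_rot: [179.9, 0.1, 89.9]
ft_force: [1.0, -0.1, 4.7]
gripper_width: 0.0315
finger_force: 59.6
```

Request:
step_arm(series=[{"claw": 1,"x": 0,"y": 0,"z": -0.02,"roll": 0},{"claw": 1,"x": 0,"y": 0,"z": -0.055,"roll": 0},{"claw": 1,"x": 0,"y": 0,"z": -0.09,"roll": 0},{"claw": 1,"x": 0.01,"y": 0,"z": -0.115,"roll": 0},{"claw": 1,"x": 0.05,"y": 0,"z": -0.115,"roll": 0}])

```text
time: 21.7
tcp_pos: [0.5472, -0.3075, 0.1335]
tcp_rot: [179.6, 0.5, 89.4]
ft_force: [1.0, -0.6, 0.0]
gripper_width: 0.0317
finger_force: 59.1
```

Request:
step_arm(series=[{"claw": 1,"x": 0.045,"y": 0,"z": 0,"roll": 0},{"claw": 1,"x": 0.09,"y": 0,"z": 0,"roll": 0},{"claw": 1,"x": 0.135,"y": 0,"z": 0,"roll": 0},{"claw": 1,"x": 0.18,"y": 0,"z": 0,"roll": 0},{"claw": 1,"x": 0.22,"y": 0,"z": 0,"roll": 0}])

```text
time: 22.2
tcp_pos: [0.5448, -0.0771, 0.1286]
tcp_rot: [-179.9, -0.0, 90.0]
ft_force: [0.3, -0.2, 0.5]
gripper_width: 0.0312
finger_force: 59.1
```

Request:
step_arm(series=[{"claw": 1,"x": 0.045,"y": 0.003,"z": 0,"roll": 0},{"claw": 1,"x": 0.09,"y": 0.006,"z": 0,"roll": 0},{"claw": 1,"x": 0.135,"y": 0.009,"z": 0,"roll": 0},{"claw": 1,"x": 0.18,"y": 0.01,"z": 0,"roll": 0},{"claw": 1,"x": 0.22,"y": 0.01,"z": 0,"roll": 0}])

```text
time: 22.7
tcp_pos: [0.5553, 0.1425, 0.1287]
tcp_rot: [-179.9, 0.0, 90.0]
ft_force: [0.1, -0.4, -0.0]
gripper_width: 0.0313
finger_force: 59.1
```

Request:
step_arm(series=[{"claw": 1,"x": 0.045,"y": 0,"z": 0,"roll": 0},{"claw": 1,"x": 0.09,"y": 0,"z": 0,"roll": 0},{"claw": 1,"x": 0.13,"y": 0,"z": 0,"roll": 0},{"claw": 1,"x": 0.155,"y": 0,"z": 0,"roll": 0},{"claw": 1,"x": 0.165,"y": 0,"z": 0,"roll": 0}])

```text
time: 23.2
tcp_pos: [0.5543, 0.3094, 0.1288]
tcp_rot: [-179.9, -0.1, 90.3]
ft_force: [0.2, 0.7, 0.5]
gripper_width: 0.0314
finger_force: 59.1
```

Request:
step_arm(series=[{"claw": 1,"x": 0,"y": 0,"z": 0,"roll": 0},{"claw": 1,"x": 0,"y": 0,"z": 0,"roll": 0},{"claw": 1,"x": 0,"y": 0,"z": 0,"roll": 0},{"claw": 1,"x": 0,"y": 0,"z": 0,"roll": 0}])

```text
time: 23.6
tcp_pos: [0.5574, 0.3028, 0.1288]
tcp_rot: [180.0, 0.1, 89.7]
ft_force: [-0.2, -0.7, -0.4]
gripper_width: 0.0313
finger_force: 59.1
```

Request:
step_arm(series=[{"claw": 1,"x": 0.0015,"y": 0,"z": 0.035,"roll": 0},{"claw": 1,"x": 0.0015,"y": 0,"z": 0.065,"roll": 0},{"claw": 1,"x": 0.0015,"y": 0,"z": 0.09,"roll": 0},{"claw": 1,"x": 0.0015,"y": 0,"z": 0.1,"roll": 0},{"claw": 1,"x": 0.0015,"y": 0,"z": 0.104,"roll": 0}])

```text
time: 24.1
tcp_pos: [0.5561, 0.3055, 0.0239]
tcp_rot: [-179.9, 0.1, 89.9]
ft_force: [-0.4, -0.2, -0.4]
gripper_width: 0.0314
finger_force: 59.1
```

Request:
step_arm(series=[{"claw": 1,"x": 0,"y": 0,"z": 0.002,"roll": 0},{"claw": 1,"x": 0,"y": 0,"z": 0.0035,"roll": 0},{"claw": 1,"x": 0,"y": 0,"z": 0.0045,"roll": 0},{"claw": 1,"x": 0,"y": 0,"z": 0.0045,"roll": 0}])

```text
time: 24.5
tcp_pos: [0.5571, 0.3073, 0.0215]
tcp_rot: [179.9, -0.0, 89.9]
ft_force: [-0.1, -0.1, -0.2]
gripper_width: 0.0312
finger_force: 59.1
```

Request:
step_arm(series=[{"claw": 1,"x": 0,"y": 0,"z": 0.001,"roll": 0},{"claw": 1,"x": 0,"y": 0,"z": 0.0018,"roll": 0},{"claw": 1,"x": 0,"y": 0,"z": 0.0018,"roll": 0}])

```text
time: 24.8
tcp_pos: [0.557, 0.3073, 0.0202]
tcp_rot: [179.9, 0.0, 89.9]
ft_force: [-0.8, -0.9, 4.9]
gripper_width: 0.0311
finger_force: 59.8
```

Request:
step_arm(series=[{"claw": -0.5,"x": 0,"y": 0,"z": 0,"roll": 0},{"claw": -0.5,"x": 0,"y": 0,"z": 0,"roll": 0},{"claw": -0.5,"x": 0,"y": 0,"z": 0,"roll": 0},{"claw": -0.5,"x": 0,"y": 0,"z": 0,"roll": 0},{"claw": -0.5,"x": 0,"y": 0,"z": 0,"roll": 0}])

```text
time: 25.3
tcp_pos: [0.5564, 0.3068, 0.0186]
tcp_rot: [-180.0, 0.0, 89.9]
ft_force: [0.3, -0.0, 0.0]
gripper_width: 0.0639
finger_force: 0.0
```

Request:
step_arm(series=[{"claw": -0.5,"x": 0,"y": 0,"z": -0.015,"roll": 0},{"claw": -0.5,"x": 0,"y": 0,"z": -0.05,"roll": 0},{"claw": -0.5,"x": 0,"y": 0,"z": -0.09,"roll": 0},{"claw": -0.5,"x": 0,"y": 0,"z": -0.13,"roll": 0},{"claw": -0.5,"x": 0,"y": 0,"z": -0.15,"roll": 0}])

```text
time: 25.8
tcp_pos: [0.5583, 0.3089, 0.1746]
tcp_rot: [179.6, -0.2, 90.0]
ft_force: [0.1, 0.1, -0.3]
gripper_width: 0.064
finger_force: 0.0
```

Request:
step_arm(series=[{"claw": -0.5,"x": -0.04,"y": 0,"z": 0,"roll": 0},{"claw": -0.5,"x": -0.08,"y": 0,"z": 0,"roll": 0},{"claw": -0.5,"x": -0.12,"y": 0,"z": 0,"roll": 0},{"claw": -0.5,"x": -0.16,"y": 0,"z": 0,"roll": 0},{"claw": -0.5,"x": -0.2,"y": 0,"z": 0,"roll": 0}])

```text
time: 26.3
tcp_pos: [0.5563, 0.1056, 0.1701]
tcp_rot: [179.9, 0.0, 90.0]
ft_force: [0.4, -0.8, 0.2]
gripper_width: 0.064
finger_force: 0.0
```

Request:
step_arm(series=[{"claw": -0.5,"x": 0,"y": 0,"z": 0,"roll": 0},{"claw": -0.5,"x": 0,"y": 0,"z": 0,"roll": 0},{"claw": -0.5,"x": 0,"y": 0,"z": 0,"roll": 0}])

```text
time: 26.6
tcp_pos: [0.5563, 0.1086, 0.1697]
tcp_rot: [179.9, -0.1, 90.0]
ft_force: [-0.1, 0.4, -0.0]
gripper_width: 0.0641
finger_force: 0.0
```

```bash
python3 -c "
from h import *; from meas import world
p,d=grab('scene','g6'); q,e=grab('top','g6'); cv2.imwrite('pics/g6.png',cv2.resize(p[100:360,150:390],None,fx=2.2,fy=2.2,interpolation=2)[:,:,::-1]); print(bot.state()['tcp_pos'])
for n,X in dict(white=(.4245,-.031,.05),green=(.56,.17,.05),black=(.542,-.207,.05),drop=(.557,.3055,.07)).items():
  for c,D in (('scene',d),('top',e)):
    u,v=map(int,proj(c,X)); W=world(c,D)[v-12:v+12,u-12:u+12]; m=(W[...,2]>.05)&(W[...,2]<.085)&(np.hypot(W[...,0]-X[0],W[...,1]-X[1])<.03); print(n,c,m.sum(),np.round(np.nanmean(W[m],0),4),np.nanpercentile(W[m][:,2],90) if m.any() else 0)"
```

```text
[0.55610078 0.10931125 0.16942283]
white scene 53 [ 0.424  -0.0285  0.0559] 0.05805746364422196
white top 2 [ 0.4333 -0.0373  0.0546] 0.057480835922882764
green scene 64 [0.5587 0.1731 0.0555] 0.05775848575232491
green top 0 [nan nan nan] 0
black scene 45 [ 0.5414 -0.2064  0.0548] 0.05757086871179337
black top 45 [ 0.5438 -0.2091  0.0558] 0.05926052761253404
drop scene 213 [0.5501 0.3089 0.0682] 0.07848823391700148
drop top 110 [0.5537 0.3023 0.0683] 0.07809175679118378<string>:6: RuntimeWarning: Mean of empty slice
```

View pics/g6.png

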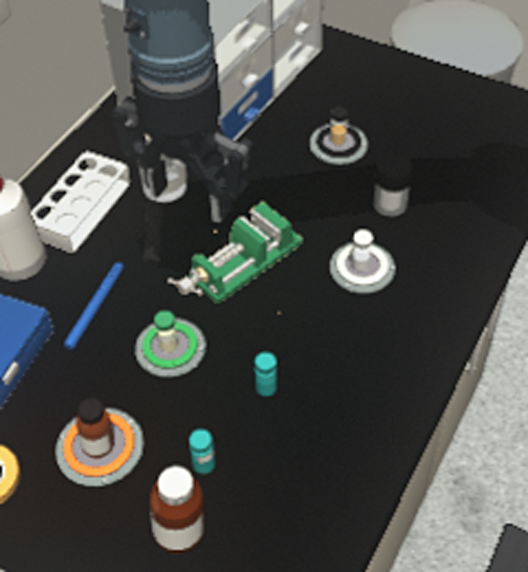

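The picture shows all four standing in their own rings: white (362,245), green (167,330), black (338,125) and brown in orange (95,430). The bystanders are in place and the arm is clear. Handing in.

```bash
python3 -c "
from rig import bot
print(bot.job_done())"
```

```text
the job is handed in; nothing more can be done
None
```

The job is handed in, with no verdict returned: white, green and black vials and the small brown bottle stand in their matching holders, loaded in that order, and the last picture shows the large bottle and clear case still standing in place.

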